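# Re-zero a click metering valve and set it four clicks open

## Task

Set the oxygen metering valve on its base plate: turn the black knob clockwise until the needle just meets its seat, only finger-tight because a forced needle is ruined, then open it (counter-clockwise) exactly four clicks. Swing the lock lever in until its pawl is fully home between the lobes of the index ring, so that the setting stays, and leave the things lying around the valve alone.

Things in the scene. Friction and masses are not known exactly. Their poses are not given: they have to be found in the camera images.
- knob (a point): Round black fluted knob of the valve: point on its upright axis, half-way up. 44 mm across, 37 mm tall, top 84 mm above the bench; grip it at any yaw from above. Clockwise from above closes. The frame is the fixed base plate's, not the knob's: x to the gauge, z up, lock lever on the -y side. Other parts within 65 mm of the axis end at least 16 mm below this point.
- index_ring (a point): Point on the same axis, at the middle of the brass index ring under the knob (18 round lobes, 69 mm over them, 9 mm thick, turns with the knob). A sprung roller clicks between the lobes: 18 clicks a turn, 20 degrees each. The torque resists on leaving a click (up to 0.16 Nm) and drives on falling into the next. Let go, the knob drops into the nearest click. Frame as knob.
- needle_seat (a point): On the same axis, inside the steel valve body, where the needle seats: a firm stop, out of sight, 2 degrees past a click; that click is zero. The start (two or three clicks open) is neither measured nor marked: the seat (geom seat in the rules) is felt as the needle's shoulder (geom needle) meets it, torque rising above the clicks'. Above 0.6 Nm on the knob it is damaged. Frame as knob.
- lever_peg (a point): Middle of the upright black grip peg (12 mm thick, 36 mm tall, top 79 mm above the bench) on the free end of the flat steel lock lever. The lever lies level 40 mm above the bench and turns about a pivot 110 mm from the peg. In the frame of knob the pivot is at x +46, y -46 mm; the peg, when home, at x -64, y -46 mm. Swings with 0.5 N at the peg and stays put.
- lock_lever (a joint): Angle of the lock lever: 0 = fully home, pawl between two lobes; grows to 0.55 rad as the peg swings away from the ring. It starts swung out. With a lobe in the pawl's way it stops at about 0.1 rad.
- frit_tin: Small round tin with a lid, 50 mm in diameter and 24 mm tall, near the plate; bystander. Origin at the centre of its underside.
- tweezers: Long steel tweezers lying near the plate, 174 mm long along y, 10 mm high; bystander. Origin at the middle of the underside.
- spark_lighter: Wire flint striker lying near the plate, 156 mm long along y, 48 mm wide, 17 mm high; bystander. Origin at the middle of the underside.

How it is judged (in metres and radians):
On the way, in this order (a step that is already met when the one before it is completed fails the run):
1. the needle is brought down to its seat (within 7 degrees of it) (distance between needle and seat below 0.0085 m), for 0.1 s.
2. the knob rests in the fourth click from the seat, the lock lever still out (distance between needle and seat between 0.0291 and 0.0318 m and value of joint lock_lever above 0.1 rad), for 0.2 s.
At the end, for the whole second after the job is handed in: The valve stands in the fourth click from its seat (within a third of a click) and the lock lever is home (within 0.05 rad), its pawl between two lobes (distance between needle and seat between 0.0291 and 0.0318 m and value of joint lock_lever below 0.05 rad); the robot touches nothing.
It fails at once if the needle is forced into its seat (more than 30 N at the stop, 0.6 Nm on the knob) (contact force between needle and seat above 25 N).
It fails at once if a bystander is pushed away (30 mm) (distance of any of frit_tin, tweezers, spark_lighter from where it was at the start of the episode above 0.03 m).
It also fails if it takes over 72 s, if anything falls off the work surface, if the arm or the gripper's body presses on something with over 40 N, if the wrist force passes 120 N, or if a joint passes its speed limit or range.

## Robot

A 6-joint arm with a two-finger parallel gripper is mounted at the origin on a cart in front of the work surface, level with it; the furniture and walls round the work are solid. World frame = base frame: x ahead of the robot, y to its left, z up, the work surface at z = 0. Lengths are in mm, angles in rad, forces in N, time in s.
With the tool pointing down it reaches from about 275 to 750 mm from the base axis. Payload 10.2 kg.
Tool frame: the origin (TCP) lies between the finger pads; the fingertips stand 22 mm ahead of it and the grasp point (between the pads) lies 3 mm ahead of it; z points along the fingers, y is the line along which they close (so a half turn about z gives the same grasp; the last joint's range is limited). The gripper opens to 88 mm and grips with 3 to 60 N. Pads are 18 mm wide; open, the fingers measure 123 mm over their backs; the gripper's body (75 mm by 187 mm) begins 45 mm behind the grasp point.
Start: joints at [0.96, 0.313, 1.498, -0, 1.331, -0.223], TCP at [198.543, 486.016, 260.72] pointing down, gripper open.
Joint ranges: [-2.94, 2.94], [-0.97, 2.17], [0.19, 2.56], [-1.23, 4.37], [0.02, 3.11], [-2.88, 2.88]. Speed limits (rad/s): [2.39, 2.39, 3.01, 3.14, 3.14, 3.14].

## Interface

Orientations are given as a 3x3 rotation matrix whose columns are the frame's x, y, z axes.
In Python, from bench import ctrl, viewer, ticket gives the robot as it stands. The module is installed in compiled form; this text tells all that it offers.
- The arm moves only by the shell command python3 -m pendant 'ROWS' [FORCE]. ROWS is JSON, a list of rows, each an object of numbers: "rx", "ry", "rz": the turn, a rotation vector about the world's x, y, z each as a share of 45 degrees, from -1 to 1; "x", "y", "z": the shift along the world's x, y, z each as a share of 500 mm, from -1 to 1; "claw": the opening, from 0 (shut) to 1 (fully open). A call has 1 to 20 rows; each row shifts and turns the commanded pose from where the row before left it; what a row does not reach is not made up. A row lasts 1/12 s, in which the tool goes at most 41.7 mm and 7.16 degrees, less where a joint would pass 70% of its speed; a pose out of reach is approached as far as the arm can. A call with a number of a shift or a turn outside -1 to 1 is refused whole. A call with a gripper value outside its range is refused whole. The fingers move at their own pace and stop on an object; FORCE is the grip in N (left out, the last holds). Time passes only in rows, so rows that do not move let the fingers close. It gives the time, the measured TCP pose, the force, the opening and the grip force at its end, in the units of the state.
- ctrl.observe(): the state, without advancing time (a new reading comes with each control period).
- viewer.camera(name): name is "scene" or "side" or "wrist"; returns a dict with "pixels" (400x640x3 uint8, red, green, blue), "vfov" (degrees; the focal length in pixels is half the picture's height over the tangent of half this angle, whatever the lens; pixels are square), "cx", "cy" (the principal point, pixels), "rvec" (rotation vector, rad) and "tvec" (3), from world to camera coordinates, as OpenCV has them; the wrist camera has in their place "tool_from_camera" (4x4, takes a point from camera to tool coordinates, whose origin is the TCP and whose axes are the flange's). Camera axes: x right, y down, z forward; pixel columns grow to the right and rows downward; lengths in mm; the calibration is good to about 2 mm. A picture is of the moment at which its call begins: read the wrist's pose just before it. There is no depth.
- ticket.hand_in(): hands the job in; it is judged then, once.
The state is a dict: "time": time; "joints": joint angles; "qvel": joint speeds; "joint_efforts": joint torques, N m; "position": TCP position; "tcp_rot": TCP orientation; "force": force on the tool from outside, world axes, zero at the start; "torque": the same for the moment, N m; "opening": finger opening in mm; "grasp_force": force on a finger pad.
Only numpy, scipy, OpenCV 4.12 (cv2) and the standard library are available. Lean on these libraries where they do the work, as an engineer would, in place of code of your own. Each camera call takes 0.05 s, during which the arm holds its last target. There are 200 camera calls.

## Working session

There is one attempt and no reset: what is moved stays moved. The work goes in short steps, Python scripts to look and compute and a shell command to move; the robot and the scene stay as the last step left them, time stands still between calls to the robot, and variables do not carry over. Pictures are saved under pics/ and viewed, at most 10 in all, crops included, and the job is handed in when it is done.

```bash
mkdir -p pics; cat > h.py <<'E'
import numpy as np,cv2
from bench import ctrl,viewer,ticket
def cam(n):
    s=ctrl.observe(); c=viewer.camera(n); im=np.array(c["pixels"])
    f=im.shape[0]/2/np.tan(np.radians(c["vfov"])/2)
    if "rvec" in c:
        R=cv2.Rodrigues(np.array(c["rvec"],float))[0]; t=np.array(c["tvec"],float).ravel()
        Rw=R.T; o=-R.T@t
    else:
        T=np.array(c["tool_from_camera"]); Rt=np.array(s["tcp_rot"]).reshape(3,3)
        Rw=Rt@T[:3,:3]; o=Rt@T[:3,3]+np.array(s["position"])
    return dict(im=im,f=f,cx=c["cx"],cy=c["cy"],Rw=Rw,o=o)
def plane(c,u,v,z):
    d=c["Rw"]@np.array([(u-c["cx"])/c["f"],(v-c["cy"])/c["f"],1]); 
    return c["o"]+d*(z-c["o"][2])/d[2]
def proj(c,p):
    q=c["Rw"].T@(np.array(p,float)-c["o"]); return q[:2]/q[2]*c["f"]+[c["cx"],c["cy"]]
def save(c,n): cv2.imwrite(n,c["im"][:,:,::-1])
E
python3 - <<'E'
from h import *
s=ctrl.observe(); print({k:np.round(v,3).tolist() for k,v in s.items()})
a=[]
for n in("scene","side","wrist"):
    c=cam(n); save(c,f"pics/{n}0.png"); print(n,c["o"].round(0),c["Rw"][:,2].round(2))
    a.append(c["im"])
E
```

```text
{'time': 0.0, 'joints': [0.96, 0.313, 1.498, -0.0, 1.331, -0.223], 'qvel': [0.001, -0.0, 0.0, 0.0, 0.002, -0.0], 'joint_efforts': [-0.002, -40.221, -25.227, 0.069, 0.035, -0.0], 'position': [198.406, 485.833, 260.195], 'tcp_rot': [[-0.926, 0.378, -0.001], [0.378, 0.926, -0.001], [0.0, -0.001, -1.0]], 'force': [-1.249, 0.047, -0.298], 'torque': [0.027, 0.028, 0.008], 'grasp_force': 0.0, 'opening': 88.458}
scene [ -19. -491.  444.] [ 0.72  0.57 -0.41]
side [ 151. -712.  437.] [ 0.52  0.76 -0.4 ]
wrist [133. 512. 384.] [ 0.25 -0.1  -0.96]
```

View pics/scene0.png

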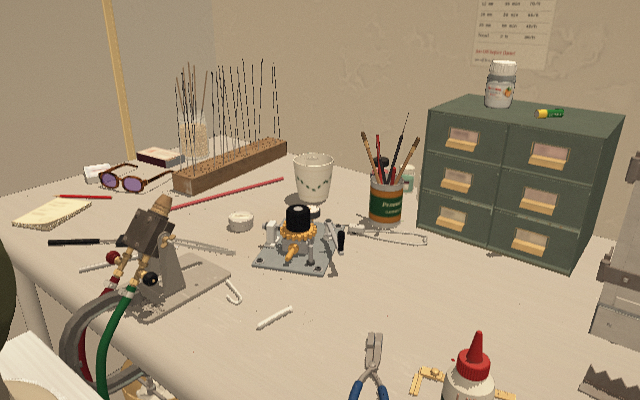

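View pics/wrist0.png

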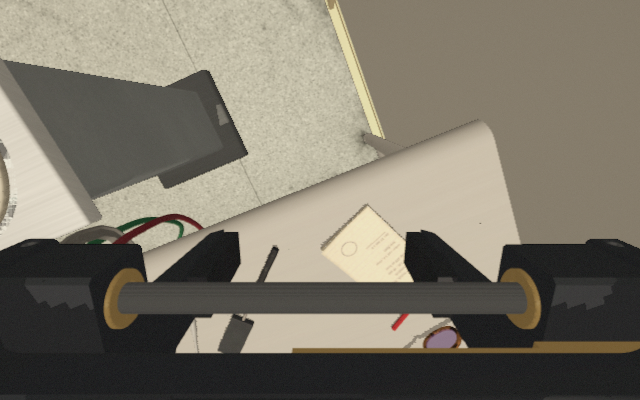

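The scene view shows the valve with its black knob at about (298,217) and a black peg near (340,240). The wrist view sees only the bench edge. I'll crop the scene and side views and compute the knob position.

```bash
python3 - <<'E'
from h import *
a=cam("scene"); b=cam("side")
print("scene",plane(a,298,210,84).round(0),plane(a,340,222,79).round(0))
p=plane(a,298,210,80); u=proj(b,p); print(u)
x,y=int(u[0]),int(u[1])
A=cv2.resize(a["im"][170:290,220:440],None,fx=3.5,fy=3.5,interpolation=cv2.INTER_CUBIC)[:300]
A=cv2.resize(a["im"][180:280,220:430],(800,381)); 
cv2.imwrite("pics/crop0.png",A[:,:,::-1])
x0=max(0,x-110);y0=max(0,y-60)
print(x0,y0)
cv2.imwrite("pics/crop1.png",cv2.resize(b["im"][y0:y0+140,x0:x0+200],(800,560))[:,:,::-1])
E
```

```text
scene [558.   4.  84.] [575. -76.  79.]
[287.37140298 195.48498028]
177 135
```

View pics/crop1.png

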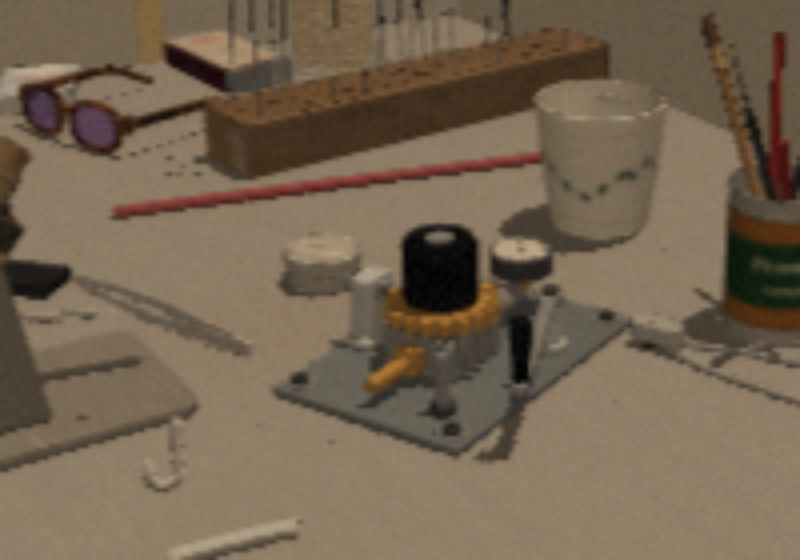

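View pics/crop0.png

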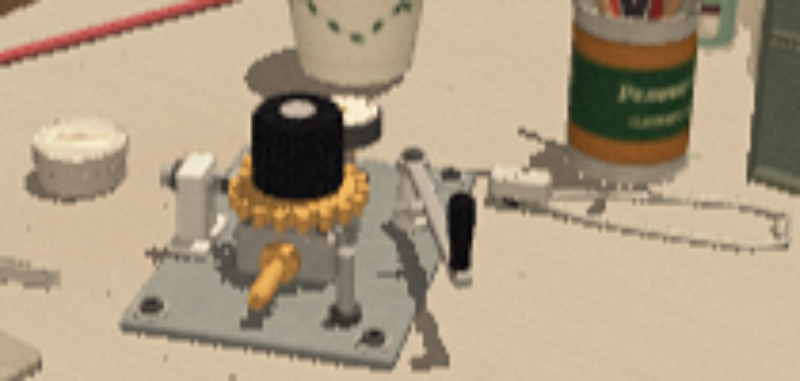

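The crops show knob top centre at scene (298.2,208.3) / side (287,194.2). The peg top is at scene (341.3,231.5) / side (307,215), and the plate's gauge is on the far side. I'll triangulate these, plus the cup, the pot and the plate corners for orientation.

```bash
cat > tri.py <<'E'
from h import *
a=cam("scene"); b=cam("side")
def ray(c,u,v): 
    d=c["Rw"]@np.array([(u-c["cx"])/c["f"],(v-c["cy"])/c["f"],1]); return d/np.linalg.norm(d)
def tri(p,q):
    A=np.zeros((3,3));r=np.zeros(3)
    for c,w in((a,p),(b,q)):
        d=ray(c,*w);M=np.eye(3)-np.outer(d,d);A+=M;r+=M@c["o"]
    return np.linalg.solve(A,r)
S=lambda x,y:(220+x/3.81,180+y/3.81)
T=lambda x,y:(177+x/4,135+y/4)
for n,p,q in [("knobtop",(298,108),(440,237)),("pegtop",(462,198),(520,320)),("pegbot",(459,270),(520,388)),("pivot",(412,155),(549,291)),("gauge",(357,108),(522,248)),("bolt near R",(373,338),(452,430)),("bolt L",(150,305),(300,378)),("bolt far",(452,174),(607,314)),("cuprim",(352,-60),(600,95)),("tin",(80,132),(322,245))]:
    print(n,tri(S(*p),T(*q)).round(1))
for n,p in [("pot base R",(633,180)),("lighter near",(490,190)),("lighter far",(785,240))]: print(n,plane(a,*S(*p),5).round(0))
# pencil tops
print("knob z84",plane(a,*S(298,108),84).round(1),plane(b,*T(440,237),84).round(1))
print("peg z79",plane(a,*S(462,198),79).round(1),plane(b,*T(520,320),79).round(1))
print("pot rim tri",tri((388,185),(177+780/4,135+185/4)).round(0))
E
python3 tri.py
```

```text
knobtop [561.9   7.   84.7]
pegtop [547.7 -98.5  78.6]
pegbot [548.4 -97.7  40.1]
pivot [621.  -16.6  44.6]
gauge [629.2  25.   55. ]
bolt near R [522.1 -70.3   8.3]
bolt L [478.9  26.8   8.9]
bolt far [671.7  -5.6  10.9]
cuprim [765.9 137.8  90. ]
tin [558.3 156.5  27. ]
pot base R [735. -78.   5.]
lighter near [678. -26.   5.]
lighter far [ 727. -171.    5.]
knob z84 [563.3   8.2  84. ] [562.4   8.   84. ]
peg z79 [546.6 -99.3  79. ] [547.5 -98.9  79. ]
pot rim tri [751. -67.  95.]
```

```bash
python3 - <<'E'
from h import *
a=cam("scene")
for z in (0,60,120,160): print(z,plane(a,165,200,z).round(0),plane(a,230,275,z).round(0))
E
python3 -m pendant '[{"x":0.0485,"y":-0.0637},{"x":0.0485,"y":-0.0637},{"x":0.0485,"y":-0.0637},{"x":0.0485,"y":-0.0637},{"x":0.0485,"y":-0.0637},{"x":0.0485,"y":-0.0637},{"x":0.0485,"y":-0.0637},{"x":0.0485,"y":-0.0637},{"x":0.0485,"y":-0.0637},{"x":0.0485,"y":-0.0637},{"x":0.0485,"y":-0.0637},{"x":0.0485,"y":-0.0637},{"x":0.0485,"y":-0.0637},{"x":0.0485,"y":-0.0637},{"x":0.0485,"y":-0.0637},{"x":0},{"x":0}]'
python3 - <<'E'
from h import *
c=cam("wrist"); save(c,"pics/w1.png"); s=ctrl.observe(); print(np.round(s["position"],1),np.round(s["tcp_rot"],3).tolist(),np.round(s["joints"],2),s["time"])
print(proj(c,[562.5,7.5,84]),proj(c,[547.5,-98.7,79]))
E
```

```text
0 [539. 390.   0.] [423.  41.   0.]
60 [464. 271.  60.] [363. -31.  60.]
120 [388. 152. 120.] [ 303. -102.  120.]
160 [338.  73. 160.] [ 264. -150.  160.]
[198.5 486.  260.7] [[-0.926, 0.378, -0.0], [0.378, 0.926, -0.0], [0.0, -0.0, -1.0]] [ 0.96  0.31  1.5   0.    1.33 -0.22] 0.45
[118.76229479 521.03340865] [ 56.39537224 528.42797351]invalid input
```

View pics/w1.png

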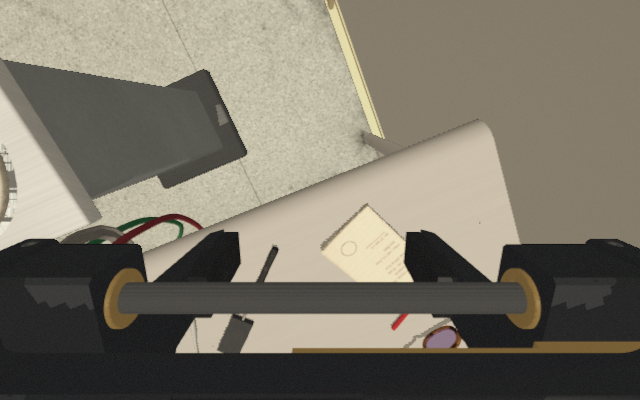

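The move was refused and the wrist picture is unchanged. Perhaps every key is required, so I'll test one full row.

```bash
python3 -m pendant '[{"x":0.0485,"y":-0.0637,"z":0,"rx":0,"ry":0,"rz":0,"claw":1}]'
```

```text
time: 0.53
position: [220.6, 456.4, 260.5]
tcp_rot: [[-0.928, 0.374, -0.001], [0.374, 0.928, 0.001], [0.001, 0.001, -1.0]]
force: [1.9, 0.6, 0.7]
opening: 88.1
grasp_force: 0.0
```

```bash
python3 -m pendant '[{"x":0.0485,"y":-0.0637,"z":0,"rx":0,"ry":0,"rz":0,"claw":1},{"x":0.0485,"y":-0.0637,"z":0,"rx":0,"ry":0,"rz":0,"claw":1},{"x":0.0485,"y":-0.0637,"z":0,"rx":0,"ry":0,"rz":0,"claw":1},{"x":0.0485,"y":-0.0637,"z":0,"rx":0,"ry":0,"rz":0,"claw":1},{"x":0.0485,"y":-0.0637,"z":0,"rx":0,"ry":0,"rz":0,"claw":1},{"x":0.0485,"y":-0.0637,"z":0,"rx":0,"ry":0,"rz":0,"claw":1},{"x":0.0485,"y":-0.0637,"z":0,"rx":0,"ry":0,"rz":0,"claw":1},{"x":0.0485,"y":-0.0637,"z":0,"rx":0,"ry":0,"rz":0,"claw":1},{"x":0.0485,"y":-0.0637,"z":0,"rx":0,"ry":0,"rz":0,"claw":1},{"x":0.0485,"y":-0.0637,"z":0,"rx":0,"ry":0,"rz":0,"claw":1},{"x":0.0485,"y":-0.0637,"z":0,"rx":0,"ry":0,"rz":0,"claw":1},{"x":0.0485,"y":-0.0637,"z":0,"rx":0,"ry":0,"rz":0,"claw":1},{"x":0.0485,"y":-0.0637,"z":0,"rx":0,"ry":0,"rz":0,"claw":1},{"x":0.0485,"y":-0.0637,"z":0,"rx":0,"ry":0,"rz":0,"claw":1},{"x":0,"y":0,"z":0,"rx":0,"ry":0,"rz":0,"claw":1},{"x":0,"y":0,"z":0,"rx":0,"ry":0,"rz":0,"claw":1}]'
python3 - <<'E'
from h import *
c=cam("wrist"); save(c,"pics/w2.png"); s=ctrl.observe(); print(np.round(s["position"],1),np.round(s["joints"],2),s["time"])
print(proj(c,[562.5,7.5,84]),proj(c,[547.5,-98.7,79]))
E
```

```text
time: 1.87
position: [562.8, 6.9, 260.0]
tcp_rot: [[-0.925, 0.381, -0.001], [0.381, 0.925, 0.0], [0.001, -0.0, -1.0]]
force: [-0.6, 0.4, 0.1]
opening: 88.1
grasp_force: 0.0
[562.2   8.1 260.3] [-0.19  0.4   1.38  0.    1.36 -1.38] 1.9167
[322.31403285 183.66918523] [225.27485563 206.98533263]
```

View pics/w2.png

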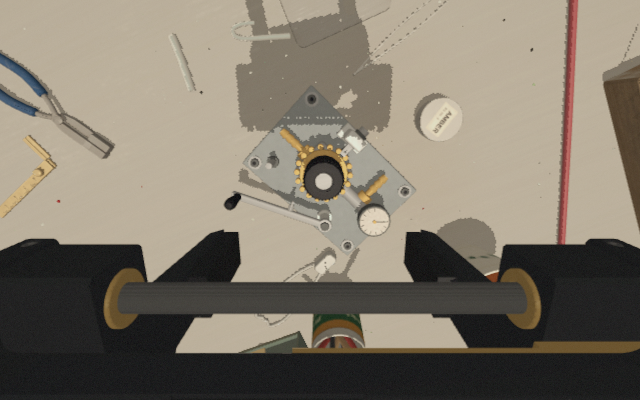

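The wrist view shows the knob cap centre at about (323.5,181), the peg top at about (234,200), the pivot at (324,222) and the plate below. I'll refine with a mask.

```bash
python3 - <<'E'
from h import *
c=cam("wrist"); im=c["im"].astype(int); g=im.max(2)
m=np.zeros(g.shape,np.uint8); m[155:215,295:355]=(g[155:215,295:355]<50)
n,l,st,ce=cv2.connectedComponentsWithStats(m); i=1+st[1:,4].argmax(); print(st[i])
w=np.zeros(g.shape,np.uint8); w[170:195,310:338]=(im.min(2)[170:195,310:338]>110)
n,l,s2,c2=cv2.connectedComponentsWithStats(w)
for j in range(1,n):
  if s2[j,4]>40: print("cap",c2[j],plane(c,*c2[j],84).round(1))
p=np.zeros(g.shape,np.uint8); p[185:215,218:245]=(g[185:215,218:245]<45)
n,l,s3,c3=cv2.connectedComponentsWithStats(p); k=1+s3[1:,4].argmax(); print("peg",s3[k],plane(c,*c3[k],65).round(1))
print("pivot",plane(c,324,222,44).round(1), "top",plane(c,234.5,198,79))
for q in((312,99),(255,162),(405,191),(347,245)):print(plane(c,*q,8).round(1))
E
```

```text
[303 157  40  29 283]
cap [322.24434389 181.8959276 ] [560.3   9.4  84. ]
peg [224 194  16  16 118] [546.1 -93.   65. ]
pivot [615.5 -10.9  44. ] top [541.98584936 -83.90859568  79.        ]
[477.4  30.4   8. ]
[519.9 -65.9   8. ]
[628.6  98.1   8. ]
[671.1   0.7   8. ]
```

Knob at about (561.5, 8.5), plate yaw about 24°. The two views agree to 2 mm. I'll descend, then close softly.

```bash
python3 -m pendant '[{"x":-0.001,"y":0.001,"z":-0.062,"rx":0,"ry":0,"rz":0,"claw":1},{"x":0,"y":0,"z":-0.062,"rx":0,"ry":0,"rz":0,"claw":1},{"x":0,"y":0,"z":-0.062,"rx":0,"ry":0,"rz":0,"claw":1},{"x":0,"y":0,"z":-0.062,"rx":0,"ry":0,"rz":0,"claw":1},{"x":0,"y":0,"z":-0.062,"rx":0,"ry":0,"rz":0,"claw":1},{"x":0,"y":0,"z":-0.062,"rx":0,"ry":0,"rz":0,"claw":1},{"x":0,"y":0,"z":0,"rx":0,"ry":0,"rz":0,"claw":1},{"x":0,"y":0,"z":0,"rx":0,"ry":0,"rz":0,"claw":0.4},{"x":0,"y":0,"z":0,"rx":0,"ry":0,"rz":0,"claw":0.4},{"x":0,"y":0,"z":0,"rx":0,"ry":0,"rz":0,"claw":0.4},{"x":0,"y":0,"z":0,"rx":0,"ry":0,"rz":0,"claw":0.4},{"x":0,"y":0,"z":0,"rx":0,"ry":0,"rz":0,"claw":0.4},{"x":0,"y":0,"z":0,"rx":0,"ry":0,"rz":0,"claw":0.4}]' 12
python3 -c "
from h import *
s=ctrl.observe();print(np.round(s['torque'],3),np.round(s['force'],1),np.round(s['joints'],2))"
```

```text
time: 3.05
position: [562.1, 8.7, 75.5]
tcp_rot: [[-0.926, 0.378, 0.001], [0.378, 0.926, -0.0], [-0.001, 0.0, -1.0]]
force: [-0.2, 0.6, 0.2]
opening: 50.2
grasp_force: 0.0
[-0.001  0.009  0.012] [-0.2  0.6  0.2] [-0.19  0.6   1.59 -0.    0.95 -1.38]
```

```bash
python3 -m pendant '[{"x":0,"y":0,"z":-0.004,"rx":0,"ry":0,"rz":0,"claw":0.3},{"x":0,"y":0,"z":0,"rx":0,"ry":0,"rz":0,"claw":0.3},{"x":0,"y":0,"z":0,"rx":0,"ry":0,"rz":0,"claw":0.3},{"x":0,"y":0,"z":0,"rx":0,"ry":0,"rz":0,"claw":0.3}]' 12
python3 -c "
from h import *
s=ctrl.observe();print(np.round(s['torque'],3),np.round(s['force'],1),np.round(s['joints'],2))"
```

```text
time: 3.38
position: [562.1, 8.6, 73.3]
tcp_rot: [[-0.926, 0.378, 0.001], [0.378, 0.926, -0.0], [-0.001, 0.0, -1.0]]
force: [-1.4, 0.2, 4.8]
opening: 43.6
grasp_force: 12.0
[0.007 0.142 0.004] [-1.4  0.2  4.8] [-0.19  0.6   1.59 -0.    0.95 -1.38]
```

```bash
cat > q.py <<'E'
from h import *
s=ctrl.observe();R=np.array(s['tcp_rot']);print('T',np.round(s['torque'],3),'F',np.round(s['force'],1),'yaw',round(float(np.degrees(np.arctan2(R[1,1],R[0,1]))),2),'t',s['time'],'grip',round(s['grasp_force'],1))
E
python3 q.py
for i in 1; do python3 -m pendant '[{"x":0,"y":0,"z":0,"rx":0,"ry":0,"rz":-0.1111,"claw":0.3}]'>/dev/null; python3 q.py; done
python3 -m pendant '[{"x":0,"y":0,"z":0,"rx":0,"ry":0,"rz":-0.1111,"claw":0.3}]'>/dev/null; python3 q.py
python3 -m pendant '[{"x":0,"y":0,"z":0,"rx":0,"ry":0,"rz":-0.1111,"claw":0.3}]'>/dev/null; python3 q.py
python3 -m pendant '[{"x":0,"y":0,"z":0,"rx":0,"ry":0,"rz":-0.1111,"claw":0.3}]'>/dev/null; python3 q.py
python3 -m pendant '[{"x":0,"y":0,"z":0,"rx":0,"ry":0,"rz":0,"claw":0.3}]'>/dev/null; python3 q.py
```

```text
T [0.007 0.142 0.004] F [-1.4  0.2  4.8] yaw 67.78 t 3.3833 grip 12.0
T [-0.133  0.238  0.144] F [-0.6 -0.5  5.2] yaw 62.81 t 3.4667 grip 12.0
T [-0.107  0.237  0.03 ] F [-1.3 -0.7  5.8] yaw 57.57 t 3.55 grip 12.0
T [-0.202  0.187 -0.009] F [-0.8 -0.7  5.3] yaw 52.54 t 3.6333 grip 12.0
T [-0.338  0.505  0.149] F [-3.1 -2.1  6.3] yaw 47.53 t 3.7167 grip 12.0
T [-0.197  0.218  0.012] F [-2.  -0.7  5.5] yaw 47.52 t 3.8 grip 12.0
```

First click passed, with about 0.15 Nm on leaving. Next click, in the same steps.

```bash

python3 -m pendant '[{"x":0,"y":0,"z":0,"rx":0,"ry":0,"rz":-0.1111,"claw":0.3}]'>/dev/null; python3 q.py
python3 -m pendant '[{"x":0,"y":0,"z":0,"rx":0,"ry":0,"rz":-0.1111,"claw":0.3}]'>/dev/null; python3 q.py
python3 -m pendant '[{"x":0,"y":0,"z":0,"rx":0,"ry":0,"rz":-0.1111,"claw":0.3}]'>/dev/null; python3 q.py
python3 -m pendant '[{"x":0,"y":0,"z":0,"rx":0,"ry":0,"rz":-0.1111,"claw":0.3}]'>/dev/null; python3 q.py
python3 -m pendant '[{"x":0,"y":0,"z":0,"rx":0,"ry":0,"rz":0,"claw":0.3}]'>/dev/null; python3 q.py
python3 -m pendant '[{"x":0,"y":0,"z":0,"rx":0,"ry":0,"rz":-0.0444,"claw":0.3}]'>/dev/null; python3 q.py
python3 -m pendant '[{"x":0,"y":0,"z":0,"rx":0,"ry":0,"rz":0,"claw":0.3}]'>/dev/null; python3 q.py
```

```text
T [-0.273  0.323  0.041] F [-1.8 -0.8  5.3] yaw 42.79 t 3.8833 grip 12.0
T [-0.311  0.362  0.026] F [-1.8 -1.   5.9] yaw 37.57 t 3.9667 grip 12.0
T [-0.263  0.399 -0.012] F [-2.1 -2.   6.2] yaw 32.54 t 4.05 grip 12.0
T [-0.425  0.662  0.123] F [-4.2 -2.1  6.1] yaw 27.54 t 4.1333 grip 12.0
T [-0.26   0.443  0.008] F [-3.1 -1.3  5.6] yaw 27.53 t 4.2167 grip 12.0
T [-0.31   0.49   0.145] F [-2.4 -1.2  7. ] yaw 25.79 t 4.3 grip 12.0
T [-0.305  0.487  0.107] F [-2.2 -2.   6.4] yaw 25.7 t 4.3833 grip 12.0
```

```bash

python3 -m pendant '[{"x":0,"y":0,"z":0,"rx":0,"ry":0,"rz":-0.0333,"claw":0.3},{"x":0,"y":0,"z":0,"rx":0,"ry":0,"rz":0,"claw":0.3}]'>/dev/null; python3 q.py
python3 -m pendant '[{"x":0,"y":0,"z":0,"rx":0,"ry":0,"rz":-0.0333,"claw":0.3},{"x":0,"y":0,"z":0,"rx":0,"ry":0,"rz":0,"claw":0.3}]'>/dev/null; python3 q.py
```

```text
T [-0.355  0.475  0.074] F [-2.6 -1.9  6.2] yaw 24.23 t 4.55 grip 12.0
T [-0.376  0.437  0.042] F [-1.7 -1.6  5.8] yaw 22.73 t 4.7167 grip 12.0
```

The torque falls again, so this is still a click and not the seat. Continuing to the third click.

```bash

python3 -m pendant '[{"x":0,"y":0,"z":0,"rx":0,"ry":0,"rz":-0.1111,"claw":0.3},{"x":0,"y":0,"z":0,"rx":0,"ry":0,"rz":0,"claw":0.3}]'>/dev/null; python3 q.py
python3 -m pendant '[{"x":0,"y":0,"z":0,"rx":0,"ry":0,"rz":-0.1111,"claw":0.3},{"x":0,"y":0,"z":0,"rx":0,"ry":0,"rz":0,"claw":0.3}]'>/dev/null; python3 q.py
python3 -m pendant '[{"x":0,"y":0,"z":0,"rx":0,"ry":0,"rz":-0.0667,"claw":0.3},{"x":0,"y":0,"z":0,"rx":0,"ry":0,"rz":0,"claw":0.3}]'>/dev/null; python3 q.py
python3 -m pendant '[{"x":0,"y":0,"z":0,"rx":0,"ry":0,"rz":-0.0444,"claw":0.3},{"x":0,"y":0,"z":0,"rx":0,"ry":0,"rz":0,"claw":0.3}]'>/dev/null; python3 q.py
```

```text
T [-0.35   0.471 -0.028] F [-3.2 -2.4  5.4] yaw 17.55 t 4.8833 grip 12.0
T [-0.336  0.519 -0.13 ] F [-3.3 -1.8  7.1] yaw 12.54 t 5.05 grip 12.0
T [-0.374  0.623 -0.117] F [-3.2 -2.3  6.6] yaw 9.63 t 5.2167 grip 12.0
T [-0.38   0.639  0.033] F [-2.4 -2.6  6.5] yaw 7.7 t 5.3833 grip 12.0
```

Third click at about yaw 7.8. Now 1° steps towards the stop.

```bash

python3 -m pendant '[{"x":0,"y":0,"z":0,"rx":0,"ry":0,"rz":-0.0222,"claw":0.3},{"x":0,"y":0,"z":0,"rx":0,"ry":0,"rz":0,"claw":0.3}]'>/dev/null; python3 q.py
python3 -m pendant '[{"x":0,"y":0,"z":0,"rx":0,"ry":0,"rz":-0.0222,"claw":0.3},{"x":0,"y":0,"z":0,"rx":0,"ry":0,"rz":0,"claw":0.3}]'>/dev/null; python3 q.py
python3 -m pendant '[{"x":0,"y":0,"z":0,"rx":0,"ry":0,"rz":-0.0111,"claw":0.3},{"x":0,"y":0,"z":0,"rx":0,"ry":0,"rz":0,"claw":0.3}]'>/dev/null; python3 q.py
```

```text
T [-0.35   0.582  0.18 ] F [-2.5 -2.2  6.8] yaw 6.76 t 5.55 grip 12.0
T [-0.451  0.624  0.13 ] F [-3.2 -1.4  7.8] yaw 5.77 t 5.7167 grip 12.0
T [-0.402  0.593  0.098] F [-4.3 -2.3  7.5] yaw 5.29 t 5.8833 grip 12.0
```

```bash

python3 -m pendant '[{"x":0,"y":0,"z":0,"rx":0,"ry":0,"rz":-0.0222,"claw":0.3},{"x":0,"y":0,"z":0,"rx":0,"ry":0,"rz":0,"claw":0.3}]'>/dev/null; python3 q.py
python3 -m pendant '[{"x":0,"y":0,"z":0,"rx":0,"ry":0,"rz":-0.0222,"claw":0.3},{"x":0,"y":0,"z":0,"rx":0,"ry":0,"rz":0,"claw":0.3}]'>/dev/null; python3 q.py
python3 -c "
from h import *
c=cam('wrist');save(c,'pics/w3.png')"
```

```text
T [-0.363  0.579  0.189] F [-3.1 -2.4  7.4] yaw 4.27 t 6.05 grip 12.0
T [-0.301  0.611  0.349] F [-3.8 -1.   7.3] yaw 3.29 t 6.2167 grip 12.0
```

View pics/w3.png

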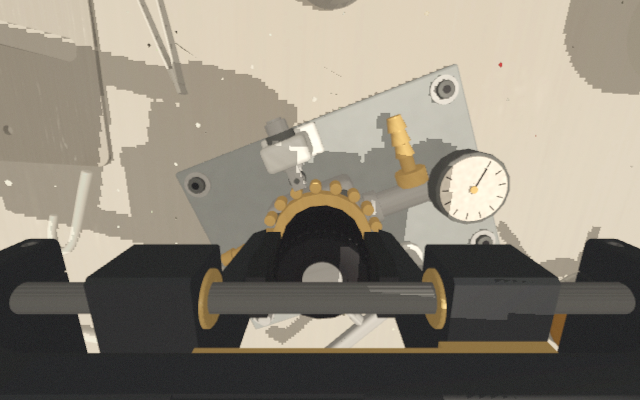

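The view shows the pads on the knob, with the ring lobes and sprung roller visible at about (300,165). The torque rose to 0.35 Nm, well above the clicks, so the needle is on its seat. Now I'll open by about 83.5°: 20° per click for four clicks, plus the 2° and the wind-up.

```bash

python3 -m pendant '[{"x":0,"y":0,"z":0,"rx":0,"ry":0,"rz":0.0778,"claw":0.3},{"x":0,"y":0,"z":0,"rx":0,"ry":0,"rz":0,"claw":0.3}]'>/dev/null; python3 q.py
python3 -m pendant '[{"x":0,"y":0,"z":0,"rx":0,"ry":0,"rz":0.1111,"claw":0.3},{"x":0,"y":0,"z":0,"rx":0,"ry":0,"rz":0.1111,"claw":0.3},{"x":0,"y":0,"z":0,"rx":0,"ry":0,"rz":0.1111,"claw":0.3},{"x":0,"y":0,"z":0,"rx":0,"ry":0,"rz":0,"claw":0.3}]'>/dev/null; python3 q.py
python3 -m pendant '[{"x":0,"y":0,"z":0,"rx":0,"ry":0,"rz":0.1111,"claw":0.3},{"x":0,"y":0,"z":0,"rx":0,"ry":0,"rz":0,"claw":0.3}]'>/dev/null; python3 q.py
python3 -m pendant '[{"x":0,"y":0,"z":0,"rx":0,"ry":0,"rz":0.1111,"claw":0.3},{"x":0,"y":0,"z":0,"rx":0,"ry":0,"rz":0.1111,"claw":0.3},{"x":0,"y":0,"z":0,"rx":0,"ry":0,"rz":0.1111,"claw":0.3},{"x":0,"y":0,"z":0,"rx":0,"ry":0,"rz":0,"claw":0.3}]'>/dev/null; python3 q.py
python3 -m pendant '[{"x":0,"y":0,"z":0,"rx":0,"ry":0,"rz":0.1111,"claw":0.3},{"x":0,"y":0,"z":0,"rx":0,"ry":0,"rz":0,"claw":0.3}]'>/dev/null; python3 q.py
python3 -m pendant '[{"x":0,"y":0,"z":0,"rx":0,"ry":0,"rz":0.1111,"claw":0.3},{"x":0,"y":0,"z":0,"rx":0,"ry":0,"rz":0.1111,"claw":0.3},{"x":0,"y":0,"z":0,"rx":0,"ry":0,"rz":0.1111,"claw":0.3},{"x":0,"y":0,"z":0,"rx":0,"ry":0,"rz":0,"claw":0.3}]'>/dev/null; python3 q.py
python3 -m pendant '[{"x":0,"y":0,"z":0,"rx":0,"ry":0,"rz":0.1111,"claw":0.3},{"x":0,"y":0,"z":0,"rx":0,"ry":0,"rz":0,"claw":0.3}]'>/dev/null; python3 q.py
```

```text
T [-0.424  0.63   0.113] F [-3.8 -1.7  7.2] yaw 6.98 t 6.4333 grip 12.0
T [-0.288  0.517  0.076] F [-2.  -1.8  7. ] yaw 22.08 t 6.7667 grip 12.0
T [-0.356  0.44   0.156] F [-3.1 -1.9  6.3] yaw 27.06 t 6.9333 grip 12.0
T [-0.263  0.3    0.037] F [-2.3 -1.8  5.9] yaw 42.07 t 7.2667 grip 12.0
T [-0.209  0.293  0.15 ] F [-1.7 -0.7  5.5] yaw 47.05 t 7.4333 grip 12.0
T [-0.011  0.208  0.126] F [-1.3 -1.1  5. ] yaw 62.07 t 7.7667 grip 12.0
T [-0.061  0.183  0.138] F [-1.1 -0.8  5. ] yaw 67.04 t 7.9333 grip 12.0
```

The torque trace puts the clicks at yaw 7.9, 27.9, 47.9 and 67.9 with no slip, so the fourth is at about 87.9. I'll go there, then release gently.

```bash

python3 -m pendant '[{"x":0,"y":0,"z":0,"rx":0,"ry":0,"rz":0.1111,"claw":0.3},{"x":0,"y":0,"z":0,"rx":0,"ry":0,"rz":0.1111,"claw":0.3},{"x":0,"y":0,"z":0,"rx":0,"ry":0,"rz":0.1111,"claw":0.3},{"x":0,"y":0,"z":0,"rx":0,"ry":0,"rz":0.1111,"claw":0.3},{"x":0,"y":0,"z":0,"rx":0,"ry":0,"rz":0,"claw":0.3}]'>/dev/null; python3 q.py
python3 -m pendant '[{"x":0,"y":0,"z":0,"rx":0,"ry":0,"rz":0.0178,"claw":0.3},{"x":0,"y":0,"z":0,"rx":0,"ry":0,"rz":0,"claw":0.3}]'>/dev/null; python3 q.py
python3 -m pendant '[{"x":0,"y":0,"z":0,"rx":0,"ry":0,"rz":0,"claw":0.7},{"x":0,"y":0,"z":0,"rx":0,"ry":0,"rz":0,"claw":0.7},{"x":0,"y":0,"z":0,"rx":0,"ry":0,"rz":0,"claw":0.7},{"x":0,"y":0,"z":0,"rx":0,"ry":0,"rz":0,"claw":0.7},{"x":0,"y":0,"z":0,"rx":0,"ry":0,"rz":0,"claw":0.7},{"x":0,"y":0,"z":0,"rx":0,"ry":0,"rz":0,"claw":0.7},{"x":0,"y":0,"z":0.06,"rx":0,"ry":0,"rz":0,"claw":0.7},{"x":0,"y":0,"z":0.06,"rx":0,"ry":0,"rz":0,"claw":0.7},{"x":0,"y":0,"z":0.06,"rx":0,"ry":0,"rz":0,"claw":0.7},{"x":0,"y":0,"z":0.06,"rx":0,"ry":0,"rz":0,"claw":0.7},{"x":0,"y":0,"z":0,"rx":0,"ry":0,"rz":0,"claw":0.7}]'; python3 q.py
```

```text
T [0.113 0.172 0.122] F [-1.3  0.6  6.4] yaw 87.06 t 8.35 grip 12.0
T [0.162 0.135 0.022] F [0.4 1.4 6.1] yaw 87.63 t 8.5167 grip 12.0
time: 9.43
position: [563.7, 8.5, 198.5]
tcp_rot: [[-0.999, 0.042, 0.009], [0.042, 0.999, -0.002], [-0.009, -0.001, -1.0]]
force: [0.5, -0.7, 0.7]
opening: 61.7
grasp_force: 0.0
T [-0.035  0.001 -0.019] F [ 0.5 -0.7  0.7] yaw 87.6 t 9.4333 grip 0.0
```

Now over the peg, turning the fingers along its swing direction (yaw about 124°). I'll check the peg by mask before going down.

```bash

python3 -m pendant '[{"x":-0.0054,"y":-0.0355,"z":0,"rx":0,"ry":0,"rz":0.135,"claw":0.6},{"x":-0.0054,"y":-0.0355,"z":0,"rx":0,"ry":0,"rz":0.135,"claw":0.6},{"x":-0.0054,"y":-0.0355,"z":0,"rx":0,"ry":0,"rz":0.135,"claw":0.6},{"x":-0.0054,"y":-0.0355,"z":0,"rx":0,"ry":0,"rz":0.135,"claw":0.6},{"x":-0.0054,"y":-0.0355,"z":0,"rx":0,"ry":0,"rz":0.135,"claw":0.6},{"x":-0.0054,"y":-0.0355,"z":0,"rx":0,"ry":0,"rz":0.135,"claw":0.6},{"x":0,"y":0,"z":0,"rx":0,"ry":0,"rz":0,"claw":0.6},{"x":0,"y":0,"z":0,"rx":0,"ry":0,"rz":0,"claw":0.6}]'; python3 q.py
python3 - <<'E'
from h import *
c=cam("wrist"); save(c,"pics/w4.png"); print(proj(c,[547.5,-98.5,79]),proj(c,[561.5,8.5,84]))
E
```

```text
time: 10.1
position: [545.4, -98.0, 192.2]
tcp_rot: [[-0.831, -0.557, -0.001], [-0.557, 0.831, 0.001], [0.0, 0.001, -1.0]]
force: [-0.9, 0.8, -0.5]
opening: 52.6
grasp_force: 0.0
T [0.115 0.018 0.037] F [-0.9  0.8 -0.5] yaw 123.81 t 10.1 grip 0.0
[318.53590272 202.19131485] [411.23262223 281.20677344]
```

View pics/w4.png

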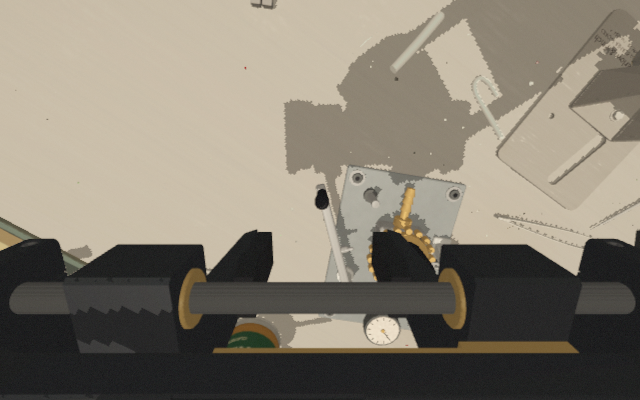

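The peg top is at about (322,200), within 2 mm of the prediction and between the fingers. I'll go down and grip lightly.

```bash

python3 -m pendant '[{"x":0.004,"y":0,"z":-0.06,"rx":0,"ry":0,"rz":0,"claw":0.6},{"x":0,"y":0,"z":-0.06,"rx":0,"ry":0,"rz":0,"claw":0.6},{"x":0,"y":0,"z":-0.06,"rx":0,"ry":0,"rz":0,"claw":0.6},{"x":0,"y":0,"z":-0.06,"rx":0,"ry":0,"rz":0,"claw":0.6},{"x":0,"y":0,"z":0,"rx":0,"ry":0,"rz":0,"claw":0.1},{"x":0,"y":0,"z":0,"rx":0,"ry":0,"rz":0,"claw":0.1},{"x":0,"y":0,"z":0,"rx":0,"ry":0,"rz":0,"claw":0.1},{"x":0,"y":0,"z":0,"rx":0,"ry":0,"rz":0,"claw":0.1},{"x":0,"y":0,"z":0,"rx":0,"ry":0,"rz":0,"claw":0.1},{"x":0,"y":0,"z":0,"rx":0,"ry":0,"rz":0,"claw":0.1},{"x":0,"y":0,"z":0,"rx":0,"ry":0,"rz":0,"claw":0.1},{"x":0,"y":0,"z":0,"rx":0,"ry":0,"rz":0,"claw":0.1},{"x":0,"y":0,"z":0,"rx":0,"ry":0,"rz":0,"claw":0.1}]' 6; python3 q.py
```

```text
time: 11.23
position: [548.0, -97.9, 73.4]
tcp_rot: [[-0.829, -0.56, 0.001], [-0.56, 0.829, -0.0], [-0.001, -0.001, -1.0]]
force: [-0.0, 0.1, 4.8]
opening: 11.8
grasp_force: 6.0
T [ 0.194 -0.013 -0.048] F [-0.   0.1  4.8] yaw 124.03 t 11.2333 grip 6.0
```

Peg gripped, at 110.7 mm from the pivot as it should be. I'll swing it along the arc in 4° steps.

```bash

python3 -m pendant '[{"x":-0.0114,"y":0.0108,"z":0,"rx":0,"ry":0,"rz":-0.089,"claw":0.1},{"x":-0.0102,"y":0.0116,"z":0,"rx":0,"ry":0,"rz":-0.089,"claw":0.1},{"x":-0.0096,"y":0.012,"z":0,"rx":0,"ry":0,"rz":-0.089,"claw":0.1},{"x":-0.0086,"y":0.0128,"z":0,"rx":0,"ry":0,"rz":-0.089,"claw":0.1},{"x":0,"y":0,"z":0,"rx":0,"ry":0,"rz":0,"claw":0.1}]' ; python3 q.py
python3 -m pendant '[{"x":-0.0078,"y":0.0134,"z":0,"rx":0,"ry":0,"rz":-0.089,"claw":0.1},{"x":0,"y":0,"z":0,"rx":0,"ry":0,"rz":0,"claw":0.1}]' ; python3 q.py
python3 -m pendant '[{"x":-0.0033,"y":0.007,"z":0,"rx":0,"ry":0,"rz":-0.045,"claw":0.1},{"x":0,"y":0,"z":0,"rx":0,"ry":0,"rz":0,"claw":0.1}]'|grep -E "pos|grasp|open" ; python3 q.py
```

```text
time: 11.65
position: [527.5, -73.5, 73.4]
tcp_rot: [[-0.952, -0.306, 0.001], [-0.306, 0.952, -0.0], [-0.001, -0.001, -1.0]]
force: [-1.0, 0.0, 6.4]
opening: 12.0
grasp_force: 6.0
T [-0.014  0.209  0.027] F [-1.   0.   6.4] yaw 107.84 t 11.65 grip 6.0
time: 11.82
position: [523.8, -67.0, 73.4]
tcp_rot: [[-0.971, -0.239, 0.001], [-0.239, 0.971, -0.0], [-0.001, -0.001, -1.0]]
force: [-1.3, 0.1, 6.2]
opening: 11.4
grasp_force: 6.0
T [ 0.046  0.225 -0.009] F [-1.3  0.1  6.2] yaw 103.84 t 11.8167 grip 6.0
position: [522.2, -63.8, 73.3]
opening: 11.9
grasp_force: 6.0
T [-0.092  0.351 -0.018] F [-2.  -1.3  7.6] yaw 101.91 t 11.9833 grip 6.0
```

It has already passed the 0.1 rad blocking point with no resistance. Now small steps until the stop is felt.

```bash

for i in 1; do :; done
python3 -m pendant '[{"x":-0.0014,"y":0.003,"z":0,"rx":0,"ry":0,"rz":0,"claw":0.1},{"x":0,"y":0,"z":0,"rx":0,"ry":0,"rz":0,"claw":0.1}]'|grep pos ; python3 q.py
python3 -m pendant '[{"x":-0.0014,"y":0.003,"z":0,"rx":0,"ry":0,"rz":0,"claw":0.1},{"x":0,"y":0,"z":0,"rx":0,"ry":0,"rz":0,"claw":0.1}]'|grep pos ; python3 q.py
python3 -m pendant '[{"x":-0.0012,"y":0.003,"z":0,"rx":0,"ry":0,"rz":0,"claw":0.1},{"x":0,"y":0,"z":0,"rx":0,"ry":0,"rz":0,"claw":0.1}]'|grep pos ; python3 q.py
```

```text
position: [521.6, -62.6, 73.4]
T [-0.103  0.334 -0.042] F [-1.5 -0.7  7.2] yaw 102.0 t 12.15 grip 6.0
position: [520.9, -61.2, 73.3]
T [-0.056  0.286 -0.028] F [-1.9 -0.6  6.8] yaw 101.99 t 12.3167 grip 6.0
position: [520.3, -59.7, 73.3]
T [-0.097  0.279 -0.066] F [-1.7 -0.9  5.6] yaw 101.99 t 12.4833 grip 6.0
```

```bash

python3 -m pendant '[{"x":-0.0012,"y":0.003,"z":0,"rx":0,"ry":0,"rz":0,"claw":0.1},{"x":0,"y":0,"z":0,"rx":0,"ry":0,"rz":0,"claw":0.1}]'|grep pos ; python3 q.py
python3 -m pendant '[{"x":-0.0012,"y":0.003,"z":0,"rx":0,"ry":0,"rz":0,"claw":0.1},{"x":0,"y":0,"z":0,"rx":0,"ry":0,"rz":0,"claw":0.1}]'|grep pos ; python3 q.py
python3 -m pendant '[{"x":-0.0012,"y":0.003,"z":0,"rx":0,"ry":0,"rz":0,"claw":0.1},{"x":0,"y":0,"z":0,"rx":0,"ry":0,"rz":0,"claw":0.1}]'|grep pos ; python3 q.py
```

```text
position: [520.1, -59.3, 73.4]
T [-1.238  0.072 -0.042] F [-0.2 -8.   3.4] yaw 102.01 t 12.65 grip 6.0
position: [519.9, -58.3, 73.5]
T [-1.869 -0.102  0.039] F [  1.1 -12.2   1.6] yaw 102.0 t 12.8167 grip 6.0
position: [519.5, -56.9, 73.5]
T [-1.751 -0.324 -0.026] F [  1.2 -11.5   1.8] yaw 101.99 t 12.9833 grip 6.0
```

It hits a firm stop at about (520.2,-59.5), the predicted home position. I'll release, rise and check.

```bash

python3 -m pendant '[{"x":0,"y":0,"z":0,"rx":0,"ry":0,"rz":0,"claw":0.4},{"x":0,"y":0,"z":0,"rx":0,"ry":0,"rz":0,"claw":0.4},{"x":0,"y":0,"z":0,"rx":0,"ry":0,"rz":0,"claw":0.4},{"x":0,"y":0,"z":0,"rx":0,"ry":0,"rz":0,"claw":0.4},{"x":0,"y":0,"z":0,"rx":0,"ry":0,"rz":0,"claw":0.4},{"x":0,"y":0,"z":0.06,"rx":0,"ry":0,"rz":0,"claw":0.4},{"x":0,"y":0,"z":0.06,"rx":0,"ry":0,"rz":0,"claw":0.4},{"x":0,"y":0,"z":0.06,"rx":0,"ry":0,"rz":0,"claw":0.4},{"x":0,"y":0,"z":0.06,"rx":0,"ry":0,"rz":0,"claw":0.4},{"x":0,"y":0,"z":0.06,"rx":0,"ry":0,"rz":0,"claw":0.4},{"x":0,"y":0,"z":0,"rx":0,"ry":0,"rz":0,"claw":0.4}]'
python3 - <<'E'
from h import *
c=cam("wrist"); u=proj(c,[521,-60,79]); v=proj(c,[561.5,8.5,84]); print(u,v)
x,y=int(u[0])-80,int(u[1])-70
x=max(x,0);y=max(y,0);print(x,y)
cv2.imwrite("pics/w5.png",cv2.resize(c["im"][y:y+150,x:x+200],(800,600),interpolation=cv2.INTER_CUBIC)[:,:,::-1])
E
```

```text
time: 13.9
position: [520.0, -55.3, 228.2]
tcp_rot: [[-0.978, -0.208, 0.009], [-0.208, 0.978, -0.003], [-0.008, -0.005, -1.0]]
force: [0.4, 0.1, 0.5]
opening: 35.2
grasp_force: 0.0
[316.64901056 188.86607191] [376.8661033  243.45803805]
236 118
```

View pics/w5.png

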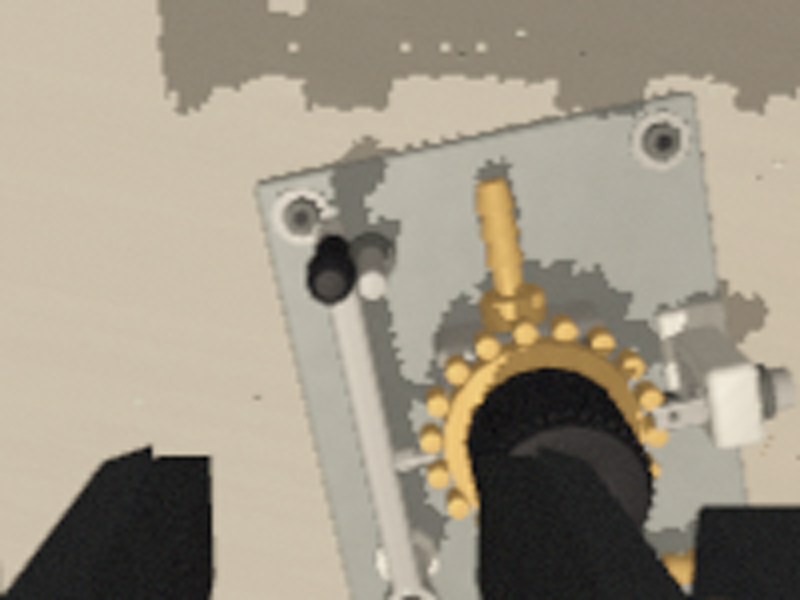

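The crop shows the lever parallel to the plate edge and against its stop post (370,285). The pawl tip is at about (425,457), between two lobes, and the roller at (660,415) sits between two lobes as well. The gripper is clear, so I'm handing in.

```bash
python3 -c "
from h import *
print(ticket.hand_in())"
```

```text
the job is handed in; nothing more can be done
None
```

The job is handed in, with no verdict returned: the needle was seated at about 0.35 Nm, the knob was opened four clicks (by yaw and torque), the lock lever was swung home with its pawl between two lobes (last picture), and the gripper never went near the bystanders.

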